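Shut the filler and give the ice cream its two turns

ROBOT

A 6-joint arm with a two-finger parallel gripper is mounted at the origin on the work surface. World frame = base frame: x ahead of the robot, y to its left, z up, the work surface at z = 0. Lengths are in m, angles in degrees, forces in N, time in s.
With the tool pointing down it reaches from about 0.4 to 0.825 m from the base axis. Payload 7 kg.
Tool frame: the origin (TCP) lies at the very end of the fingers, on their centre line; the grasp point (between the pads) lies 19 mm behind it; z points along the fingers, y is the direction in which the jaws open and shut (so a half turn about z gives the same grasp; the last joint's range is limited). The gripper opens to 88 mm and grips with 3 to 60 N. Pads are 19 mm wide; open, the fingers measure 130 mm over their backs; the gripper's body (78 mm by 193 mm) begins 47 mm behind the grasp point.
Start: joints at [-55.056, 20.546, 0.682, 0, -70.136, -16.507], TCP at [0.213, -0.64, 0.227] pointing down, gripper open.
Joint ranges: [-176.03, 176.03], [-82.01, 121.73], [-58.28, 71.71], [-173.87, 95.51], [-174.79, -0.11], [-173.66, 173.66]. Speed limits (degrees/s): [136.94, 136.94, 172.46, 180, 180, 180].

INTERFACE

Orientations are given as [roll, pitch, yaw] about the fixed x, y, z axes, in that order (R = Rz(yaw) Ry(pitch) Rx(roll)).
In Python, from plant import ctrl, snapshot, workorder gives the robot as it stands. The module is installed in compiled form; this text tells all that it offers.
- The arm moves only by the shell command python3 -m creep 'ROWS'. ROWS is JSON, a list of rows, each a list of 5 numbers: the shift along the tool's x, y, z scaled (see below), then the turn about the tool's z scaled (see below), then the finger opening in mm, from 0 to 87.6. A call has exactly 8 rows; each row is the pose to reach, as a shift and turn from the pose commanded when the call began, along the tool's axes at that moment, turning the shorter way round; what a row does not reach only later rows make up. The controller multiplies each number of a shift by 0.1 m and each number of a turn by 180 degrees. A row lasts 1/12 s, in which the tool goes at most 41.7 mm and 7.16 degrees, less where a joint would pass 70% of its speed; a pose out of reach is approached as far as the arm can. A call with a number of a shift or a turn outside -1 to 1 is refused whole. A call with a gripper value outside its range is refused whole. The fingers move at their own pace and stop on an object; the grip force is fixed at half the most. Time passes only in rows, so rows that repeat a pose let the fingers close, or fill a call up. It gives the time, the measured TCP pose, the force and the opening at its end, in the units of the state.
- ctrl.get_obs(): the state, without advancing time (a new reading comes with each control period).
- snapshot(name): name is "side" or "top"; returns a dict with "img" (384x512x3 uint8, blue, green, red), "camera_matrix" (3x3 intrinsics, pixels), "k1" (the pictures are not rectified: a ray, as slopes to the right and down, at radius r is drawn at 1 + k1 r^2 times it, then the intrinsics apply), "xyz" and "rotation" of the camera in the world. Camera axes: x right, y up, looking along -z (the intrinsics and any distortion apply to the point x, -y, -z); pixel columns grow to the right and rows downward; lengths in m; the calibration is good to about 2 mm. A picture is of the moment at which its call begins. There is no depth.
- workorder.close_job(): hands the job in, once; it reports no verdict.
The state is a dict: "clock": time; "joint_pos": joint angles; "qvel": joint speeds; "tau": joint torques, N m; "tool_pos": TCP position; "orientation": TCP orientation; "force": force on the tool from outside, world axes, zero at the start; "moment": the same for the moment, N m; "opening": finger opening in m.
Only numpy, scipy, OpenCV 4.12 (cv2) and the standard library are available. Lean on these libraries where they do the work, as an engineer would, in place of code of your own. Each camera call takes 0.05 s, during which the arm holds its last target.

TASK

Push the filler flap on the lid of the hand-cranked ice-cream maker fully shut to keep the cold in, then take the crank by its loose-turning grip and give it two full turns clockwise (seen from above), slowly, in one go without letting go of the grip. The maker only stands on its rubber feet and the mix inside is stiff: bear down on the grip firmly while you turn, so that it stays where it stands and does not twist round on the tiles, but never with more than about 4 kg. Then let go and leave everything else on the counter alone.

Things in the scene. Friction and masses are not known exactly. Their poses are not given: they have to be found in the camera images.
- tub: Hand-cranked ice-cream maker, loose on the counter: round white plastic tub on six rubber feet, 180 mm across at the foot, 209 mm across the grey lid, lid top 123 mm above the counter; 1.0 to 1.25 kg in all. Origin: centre of its underside, z up. Own +x points from the middle to the filler flap. It stands on its feet only (friction with the tiles 0.53 to 0.63) and slides or twists if the crank is turned without weight on it.
- hub (a point): Point on the crank's vertical turning axis, at the centre of the lid, level with the top of the crank arm (149 mm above the counter; the hub is a boss 36 mm across, top at 148.5 mm). Turns with the tub, not with the crank.
- crank (a joint): Angle of the crank, rad, counted on through whole turns; grows as the crank turns clockwise seen from above. At 0 (and each 6.283) the crank arm points to the side opposite the filler flap (the tub's own -x); starts between -0.3 and 0.3. The hinge is stiff: about 0.45 N m, that is 6 to 7 N at the grip, the same both ways; it stays where it is left. The arm is flat, 21 mm wide, from 137 to 149 mm above the counter, and passes over the shut flap.
- grip (a point): Middle (half-way up) of the crank's grip: an upright black cylinder 29 mm in diameter and 50 mm tall (151 to 201 mm above the counter) on the end of the crank arm, 70 mm from the crank's axis. It spins freely about its own upright axis, so a hand holding it need not turn.
- flap (a joint): Angle of the filler flap, rad: 0 = shut, lying flat on the lid; grows as it opens upward and outward; starts between 1.3 and 1.9 (about upright). A light friction hinge (about 0.04 N m) without spring: it stays where it is left.
- flap_hinge (a point): Middle of the flap's hinge line, near the lid's rim, 89 mm from the crank axis along the tub's own +x, 129.5 mm above the counter. The hinge line is level and lies across (along the tub's y). The flap is a plate 50 mm long, 54 mm wide (along the hinge), 5 mm thick; when shut it reaches from the hinge in towards the hub and its top is 132 mm above the counter.
- flap_edge (a point): Middle of the flap's free edge, 50 mm from the hinge line.
- counter: The yellow tiled counter, top at z = 0; fixed.
- canister_mid (a point): Middle of a tall white plastic canister with a push-button lid, 120 mm across, 252 mm tall, standing 125 mm below and above this point. A bystander.
- mixer_mid (a point): Middle of the body of a white hand mixer standing on its heel, body 88 x 86 x 185 mm tall; its two steel beaters stick out level 186 mm along its own -x at 140 mm height, its handle 105 mm along +x. A bystander.
- bowl: Terracotta bowl, 204 mm across the rim, 85 mm tall, origin at the centre of its underside. A bystander.
- spatula: Wooden spatula lying across the bowl's rim, 280 mm long, 52 mm wide blade at its own +x end, origin 2 mm from mid-length on its underside. A bystander.

How it is judged:
By the outcome, as a careful person would: the job done as asked, in the order asked, and still so for the second after the job is handed in, with the robot touching nothing.
It also fails if it takes over 72 s, if anything falls off the work surface, if the arm or the gripper's body presses on something with over 40 N, if the wrist force passes 120 N, or if a joint passes its speed limit or range.

## Working session

There is one attempt and no reset: what is moved stays moved. The work goes in short steps, Python scripts to look and compute and a shell command to move; the robot and the scene stay as the last step left them, time stands still between calls to the robot, and variables do not carry over. Pictures are saved under pics/ and viewed, and the job is handed in when it is done.

```bash
mkdir -p pics; cat > h.py <<'E'
import numpy as np, cv2
from plant import ctrl, snapshot, workorder
def save(n,f):
    s=snapshot(n); cv2.imwrite('pics/'+f,s['img']); np.save('pics/'+f+'.npy',s,allow_pickle=True); return s
def load(f): return np.load('pics/'+f+'.npy',allow_pickle=True).item()
def ray(s,u,v):
    K=np.array(s['camera_matrix']); d=np.array([s['k1'],0,0,0],float)
    p=cv2.undistortPoints(np.array([[[u,v]]],float),K,d)[0,0]
    return np.array(s['xyz']), np.array(s['rotation'])@np.array([p[0],-p[1],-1.])
def onz(s,u,v,z):
    o,d=ray(s,u,v); return o+d*(z-o[2])/d[2]
def proj(s,P):
    c=np.array(s['rotation']).T@(np.array(P)-np.array(s['xyz']))
    q=np.array([[[c[0]/-c[2],-c[1]/-c[2],1.]]])
    return cv2.projectPoints(q,np.zeros(3),np.zeros(3),np.array(s['camera_matrix']),np.array([s['k1'],0,0,0],float))[0].ravel()
E
python3 - <<'E'
from h import *
for n in('side','top'):
    s=save(n,n+'1.png'); print(s['camera_matrix'],s['k1'],s['xyz'],s['rotation'])
print(ctrl.get_obs())
E
```

```text
[[396.78471167   0.         257.43450769]
 [  0.         396.78471167 185.58691373]
 [  0.           0.           1.        ]] -0.12466977118571551 [0.33190521 0.96829948 0.82717365] [  55.95292744   -0.62984587 -164.23360285]
[[433.75026163   0.         258.13748383]
 [  0.         433.75026163 185.93316403]
 [  0.           0.           1.        ]] -0.17049329734544813 [0.42460074 0.01022284 1.42101158] [  7.96969294  -0.36492631 -90.67960464]
{'clock': 0.1, 'joint_pos': array([-5.50545349e+01,  2.05879351e+01,  6.39111719e-01, -1.61868609e-02,
       -7.01354490e+01, -1.65069299e+01]), 'qvel': array([ 0.01461257, -0.04554735,  0.15844406,  0.12736789,  0.07907022,
       -0.0425233 ]), 'tau': array([-1.39893877e-03, -5.84164524e+01,  2.93752724e+01,  7.01563731e+00,
        1.02125737e-02, -5.96063069e-05]), 'tool_pos': array([ 0.21332493, -0.63995064,  0.2257151 ]), 'orientation': array([ 1.79914877e+02, -9.35612349e-03, -1.61566969e+02]), 'force': array([-0.04230587,  0.46824474,  0.70454792]), 'moment': array([-0.02092295, -0.03729787,  0.00598122]), 'opening': 0.08783696483855785}
```

View pics/side1.png

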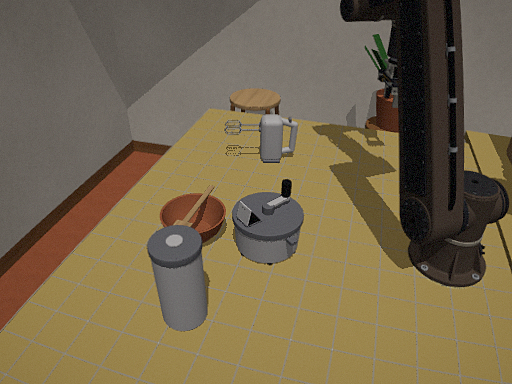

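View pics/top1.png

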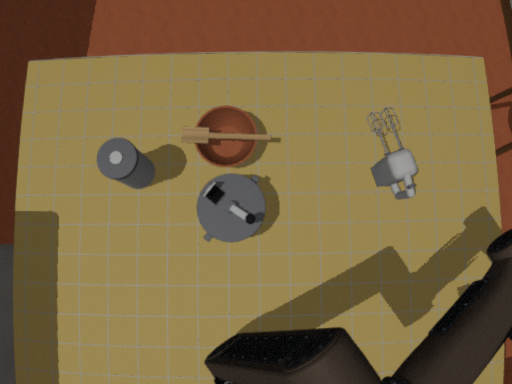

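The pictures show the tub at about (231,208) in the top view. The flap is upright at about (214,192) on its upper left and the black grip at about (250,218) on its lower right. Next I upscale and measure.

```bash
sed -i 's/^def save/from scipy.spatial.transform import Rotation as Ro\ndef fix(s):\n    s=dict(s); s["rotation"]=Ro.from_euler("xyz",np.ravel(s["rotation"]),degrees=True).as_matrix() if np.size(s["rotation"])==3 else s["rotation"]; return s\ndef save/; s/s=snapshot(n);/s=fix(snapshot(n));/; s/allow_pickle=True).item()/allow_pickle=True).item()/; s/^def load.*/def load(f): return fix(np.load("pics\/"+f+".npy",allow_pickle=True).item())/' h.py
python3 - <<'E'
from h import *
s=load('side1.png');t=load('top1.png')
print(onz(t,231,208,.123),onz(t,226,137,.085),onz(t,250,218,.2), onz(t,115,158,.252), onz(t,400,165,.19))
a=cv2.resize(t['img'][160:255,175:295],None,fx=6,fy=6,interpolation=cv2.INTER_CUBIC);cv2.imwrite('pics/t1z.png',a)
a=cv2.resize(s['img'][170:270,220:320],None,fx=6,fy=6,interpolation=cv2.INTER_CUBIC);cv2.imwrite('pics/s1z.png',a)
E
```

```text
[0.54021333 0.08207177 0.123     ] [0.76920595 0.0994679  0.085     ] [0.50452556 0.02441321 0.2       ] [0.67144136 0.40022379 0.252     ] [ 0.65458448 -0.41874807  0.19      ]
```

View pics/t1z.png

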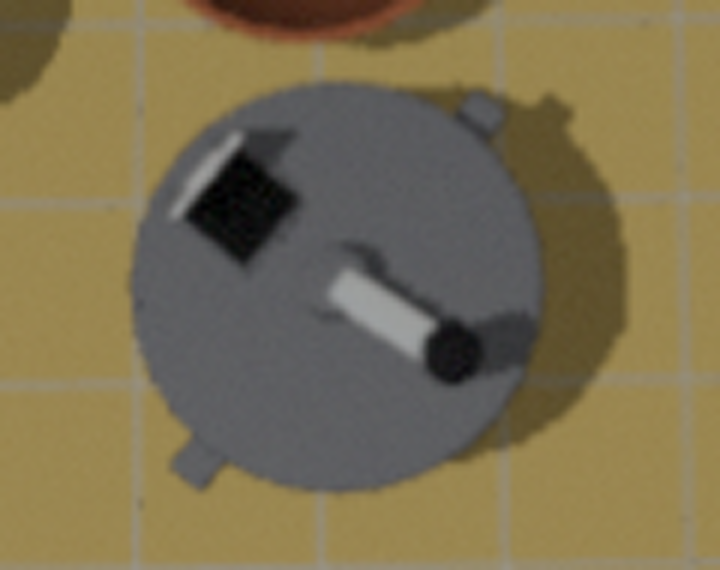

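View pics/s1z.png

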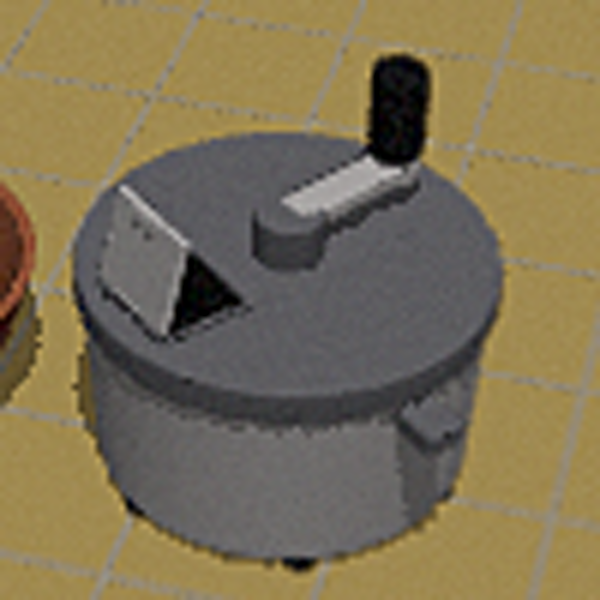

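```bash
python3 - <<'E'
from h import *
s=load('side1.png');t=load('top1.png')
T=lambda X,Y,z: onz(t,(X+.5)/6-.5+175,(Y+.5)/6-.5+160,z)
S=lambda X,Y,z: onz(s,(X+.5)/6-.5+220,(Y+.5)/6-.5+170,z)
# lid contour from mask
hsv=cv2.cvtColor(t['img'],cv2.COLOR_BGR2HSV)
z=[T(132,286,.123),T(545,286,.123),T(338,82,.123),T(338,490,.123)]
print('rim',z, np.linalg.norm(z[0]-z[1]),np.linalg.norm(z[2]-z[3]))
c=np.array([(z[2][0]+z[3][0])/2,(z[0][1]+z[1][1])/2]);print('c',c)
zs=[S(75,275,.12),S(502,275,.123),S(285,132,.123),S(300,398,.123)];print('side rim',zs)
l1=T(480,112,.1);l2=T(195,465,.1);d=(l2-l1);print('lugs',l1,l2,'yaw',np.degrees(np.arctan2(-d[0],d[1]))) 
for n,p in dict(hole=T(243,207,.123),flapbase=T(213,180,.15)).items():
    e=p[:2]-c;print(n,p,np.linalg.norm(e),np.degrees(np.arctan2(e[1],e[0])))
g=T(453,350,.2);e=g[:2]-c;print('grip top',g,np.linalg.norm(e),np.degrees(np.arctan2(e[1],e[0])))
g=S(400,65,.201);e=g[:2]-c;print('grip side',g,np.linalg.norm(e),np.degrees(np.arctan2(e[1],e[0])))
hb=S(290,215,.1485);print('hub side',hb)
# flap edge: midpoints triangulate: side top edge corners (122,186),(188,248); top line (172,215)-(240,135)
for n,(a,b) in dict(e1=((122,186),(240,135)),e2=((188,248),(172,215))).items():
    o1,d1=ray(s,(a[0]+.5)/6-.5+220,(a[1]+.5)/6-.5+170);o2,d2=ray(t,(b[0]+.5)/6-.5+175,(b[1]+.5)/6-.5+160)
    A=np.c_[d1,-d2];q=np.linalg.lstsq(A,o2-o1,rcond=None)[0];p1=o1+d1*q[0];p2=o2+d2*q[1];print(n,(p1+p2)/2,np.linalg.norm(p1-p2))
E
```

```text
rim [array([0.54346496, 0.18583887, 0.123     ]), array([ 0.54134691, -0.02129002,  0.123     ]), array([0.64599554, 0.08196405, 0.123     ]), array([0.44079246, 0.08282666, 0.123     ])] 0.20713971122782449 0.20520489657912216
c [0.543394   0.08227443]
side rim [array([0.63691338, 0.12668618, 0.12      ]), array([0.44043281, 0.07237497, 0.123     ]), array([ 0.56992982, -0.01341456,  0.123     ]), array([0.51115833, 0.18530441, 0.123     ])]
lugs [0.63347202 0.01028925 0.1       ] [0.45426909 0.15654196 0.1       ] yaw 50.78111823969275
hole [0.58281347 0.12999225 0.123     ] 0.061894139625400024 50.440051709724216
flapbase [0.59309185 0.14236135 0.15      ] 0.077976371727221 50.40588108761041
grip top [0.50475793 0.02417627 0.2       ] 0.06977207229290526 -123.62445659258324
grip side [0.50480399 0.02508872 0.201     ] 0.06898836211949405 -124.01223606555898
hub side [0.54165811 0.08808068 0.1485    ]
e1 [0.61185599 0.12659412 0.17771485] 0.0012734505106121684
e2 [0.5719874  0.15939286 0.17508869] 0.0019009298618257824
```

```bash
python3 -m creep '[[-0.11,0.11,-0.05,-0.022,0],[-0.22,0.22,-0.1,-0.044,0],[-0.34,0.34,-0.15,-0.066,0],[-0.45,0.45,-0.2,-0.089,0],[-0.56,0.56,-0.25,-0.111,0],[-0.68,0.68,-0.3,-0.133,0],[-0.79,0.79,-0.3,-0.155,0],[-0.9,0.9,-0.3,-0.178,0]]'
```

```text
clock: 0.77
tool_pos: [0.2706, -0.5257, 0.2566]
orientation: [-180.0, 0.0, -129.3]
force: [0.2, 0.6, 0.1]
opening: 0.04
```

```bash
for i in 1 2 3; do python3 -m creep '[[-0.12,0.03,0,0,0],[-0.24,0.06,0,0,0],[-0.36,0.09,0,0,0],[-0.5,0.12,0,0,0],[-0.62,0.15,0,0,0],[-0.74,0.17,0,0,0],[-0.86,0.2,0,0,0],[-0.98,0.23,0,0,0]]' | tr '\n' ' '; done
```

```text
clock: 1.43 tool_pos: [0.3155, -0.4353, 0.2565] orientation: [180.0, -0.0, -129.6] force: [0.7, -0.1, 0.4] opening: 0.0004 clock: 2.1 tool_pos: [0.3601, -0.3449, 0.2566] orientation: [-180.0, -0.0, -129.5] force: [-0.7, -0.7, 0.1] opening: 0.0006 clock: 2.77 tool_pos: [0.4045, -0.2547, 0.2566] orientation: [-180.0, 0.0, -129.5] force: [0.9, -0.7, 0.5] opening: 0.0002
```

```bash
for i in 1 2 3; do python3 -m creep '[[-0.12,0.03,0,0,0],[-0.24,0.06,0,0,0],[-0.36,0.09,0,0,0],[-0.5,0.12,0,0,0],[-0.62,0.15,0,0,0],[-0.74,0.17,0,0,0],[-0.86,0.2,0,0,0],[-0.98,0.23,0,0,0]]' | tr '\n' ' '; done
```

```text
clock: 3.43 tool_pos: [0.4492, -0.1645, 0.2566] orientation: [-180.0, 0.0, -129.5] force: [0.0, 0.0, -1.3] opening: 0.0008 clock: 4.1 tool_pos: [0.494, -0.0743, 0.2565] orientation: [180.0, -0.0, -129.5] force: [-0.3, -0.6, -0.0] opening: 0.0002 clock: 4.77 tool_pos: [0.5386, 0.016, 0.2565] orientation: [180.0, -0.0, -129.5] force: [-0.3, -0.0, -0.8] opening: 0.0007
```

```bash
python3 -m creep '[[-0.12,0.03,0,0,0],[-0.24,0.06,0,0,0],[-0.36,0.09,0,0,0],[-0.5,0.12,0,0,0],[-0.62,0.15,0,0,0],[-0.74,0.17,0,0,0],[-0.86,0.2,0,0,0],[-0.98,0.23,0,0,0]]'; python3 -m creep '[[-0.12,0.03,0,0,0],[-0.24,0.06,0,0,0],[-0.36,0.09,0,0,0],[-0.48,0.12,0,0,0],[-0.6,0.14,0,0,0],[-0.71,0.16,0,0,0],[-0.71,0.16,0,0,0],[-0.71,0.16,0,0,0]]'
python3 - <<'E'
from h import *
s=save('side','s2.png');a=cv2.resize(s['img'][110:270,180:340],None,fx=3.7,fy=3.7,interpolation=cv2.INTER_CUBIC);cv2.imwrite('pics/s2z.png',a)
E
```

```text
clock: 5.43
tool_pos: [0.5833, 0.1062, 0.2565]
orientation: [180.0, -0.0, -129.5]
force: [-0.3, 0.5, -0.3]
opening: 0.0006
clock: 6.1
tool_pos: [0.6157, 0.1707, 0.2561]
orientation: [180.0, -0.0, -129.5]
force: [-0.9, 0.2, 0.5]
opening: 0.0002
```

View pics/s2z.png

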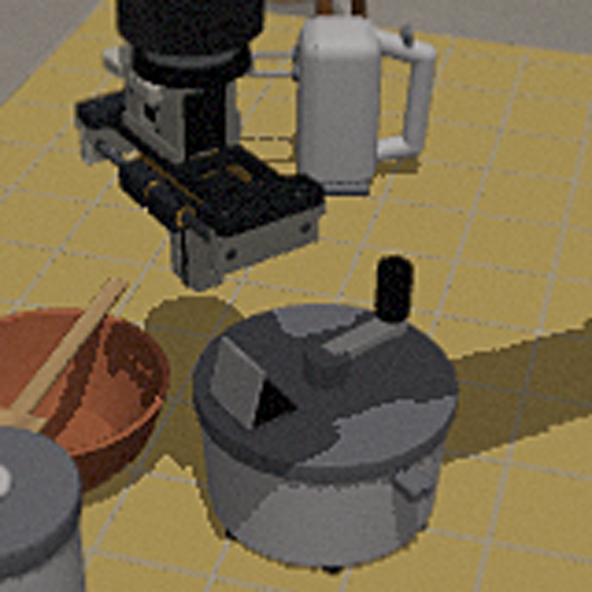

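```bash
python3 - <<'E'
from h import *
s=load('s2.png');t=save('top','t2.png')
for P in [(.6157,.1707,.2561),(.6157,.1707,.322),(.5919,.143,.1765)]:
    p=proj(s,P);print(p,(p-[180,110])*3.7)
    print(proj(t,P))
cv2.imwrite('pics/t2z.png',cv2.resize(t['img'][110:260,140:300],None,fx=4,fy=4,interpolation=cv2.INTER_CUBIC))
E
```

```text
[233.04893151 185.47384804] [196.28104658 279.25323776]
[195.75942445 176.40572055]
[232.43592578 163.4359708 ] [194.01292537 197.71309195]
[192.29936875 172.30819506]
[245.28114965 205.63611647] [241.5402537  353.85363095]
[208.9192883  188.80190959]
```

View pics/t2z.png

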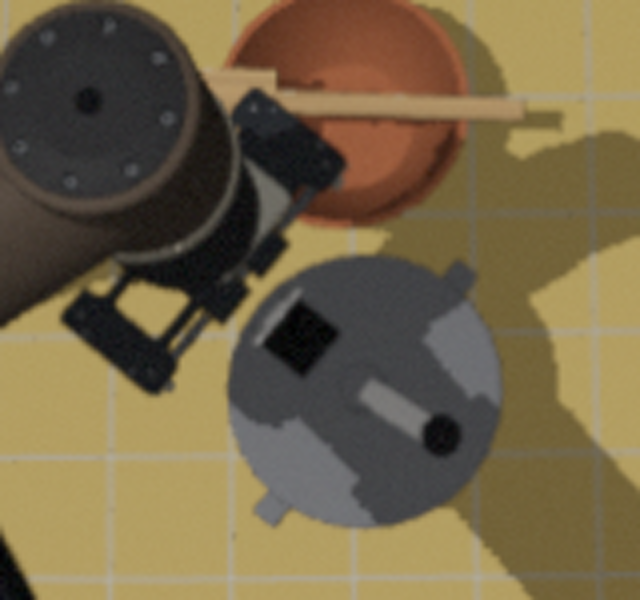

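```bash
python3 -m creep '[[0,0,0.15,0,0],[0,0,0.3,0,0],[0,0,0.45,0,0],[0,0,0.6,0,0],[0,0,0.75,0,0],[0,0,0.88,0,0],[0,0,0.96,0,0],[0,0,0.98,0,0]]' && python3 -m creep '[[0.06,0,0,0,0],[0.12,0,0,0,0],[0.18,0,0,0,0],[0.25,0,0,0,0],[0.32,0,0,0,0],[0.39,0,0,0,0],[0.46,0,0,0,0],[0.52,0,0,0,0]]'
```

```text
clock: 6.87
tool_pos: [0.6147, 0.1693, 0.1572]
orientation: [179.9, -0.1, -129.6]
force: [-0.5, 0.2, 0.5]
opening: 0.0006
clock: 7.53
tool_pos: [0.582, 0.1293, 0.1589]
orientation: [-180.0, 0.0, -129.5]
force: [0.7, 0.2, -0.2]
opening: 0.0003
```

```bash
python3 -m creep '[[0.02,0,0.04,0,0],[0.04,0,0.08,0,0],[0.06,0,0.12,0,0],[0.08,0,0.16,0,0],[0.1,0,0.2,0,0],[0.1,0,0.23,0,0],[0.1,0,0.26,0,0],[0.1,0,0.27,0,0]]'
python3 - <<'E'
from h import *
s=save('side','s3.png');a=cv2.resize(s['img'][110:270,180:340],None,fx=3.7,fy=3.7,interpolation=cv2.INTER_CUBIC);cv2.imwrite('pics/s3z.png',a);print(ctrl.get_obs()['force'],ctrl.get_obs()['tool_pos'])
E
```

```text
clock: 8.2
tool_pos: [0.5759, 0.122, 0.1318]
orientation: [-180.0, -0.1, -129.5]
force: [-5.4, 0.3, 13.8]
opening: 0.0005
[-3.51793665 -1.4319091   8.57801881] [0.57589137 0.12198147 0.1320025 ]
```

View pics/s3z.png

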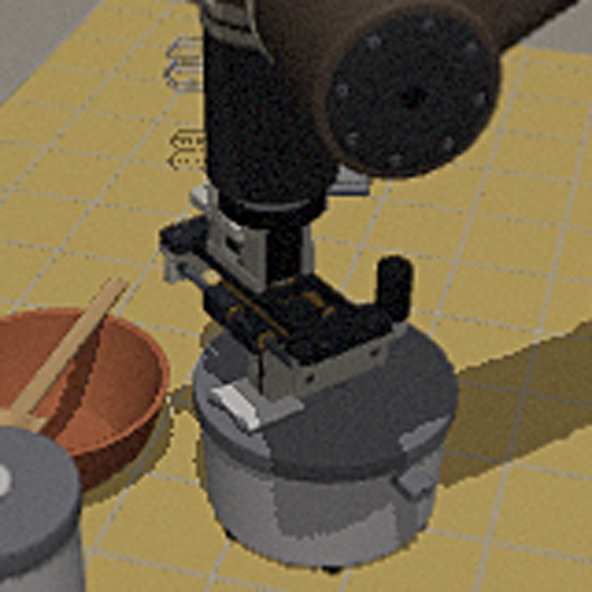

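```bash
python3 -m creep '[[0,0,-0.06,0,0],[0,0,-0.2,0,0],[0,0,-0.35,0,0],[0,0,-0.5,0,0],[0,0,-0.65,0,0],[0,0,-0.8,0,0],[0,0,-0.95,0,0],[0,0,-1,0,0]]'
python3 - <<'E'
from h import *
s=save('side','s4.png');a=cv2.resize(s['img'][170:270,220:320],None,fx=6,fy=6,interpolation=cv2.INTER_CUBIC);cv2.imwrite('pics/s4z.png',a)
print(ctrl.get_obs()['force'],ctrl.get_obs()['tool_pos'])
E
```

```text
clock: 8.92
tool_pos: [0.5771, 0.1226, 0.2339]
orientation: [-179.9, 0.2, -129.5]
force: [0.7, -0.5, 0.9]
opening: 0.0007
[-0.08555573  0.2473244   1.28954603] [0.57715747 0.12268685 0.23385143]
```

View pics/s4z.png

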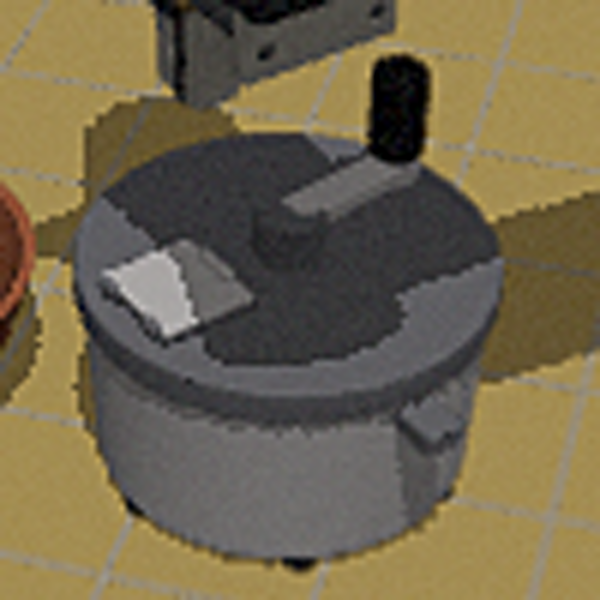

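```bash
python3 -m creep '[[0.12,-0.01,0,0,70],[0.25,-0.01,0,0,70],[0.37,-0.02,0,0,70],[0.5,-0.03,0,0,70],[0.62,-0.03,0,0,70],[0.75,-0.04,0,0,70],[0.87,-0.05,0,0,70],[0.98,-0.05,0,0,70]]';python3 -m creep '[[0.12,-0.01,0,0,70],[0.2,-0.02,0,0,70],[0.23,-0.02,0,0,70],[0.23,-0.02,0.1,0,70],[0.23,-0.02,0.2,0,70],[0.23,-0.02,0.3,0,70],[0.23,-0.02,0.36,0,70],[0.23,-0.02,0.36,0,70]]'
python3 - <<'E'
from h import *
s=save('side','s5.png');a=cv2.resize(s['img'][130:270,200:340],None,fx=4.2,fy=4.2,interpolation=cv2.INTER_CUBIC);cv2.imwrite('pics/s5z.png',a)
o=ctrl.get_obs();print(o['force'],o['tool_pos'],o['joint_pos'],o['opening'])
E
```

```text
clock: 9.63
tool_pos: [0.5168, 0.0422, 0.2317]
orientation: [-180.0, 0.0, -129.5]
force: [0.2, -0.5, 0.1]
opening: 0.0483
clock: 10.3
tool_pos: [0.5036, 0.0244, 0.1932]
orientation: [179.9, -0.2, -129.5]
force: [-0.5, -0.1, -0.6]
opening: 0.0699
[0.54002303 0.69895226 0.8823264 ] [0.50406037 0.0244842  0.19418408] [ 2.51154799e+01  5.95693197e+00 -2.30653861e+01 -4.13340296e-03
 -6.11320081e+01 -6.46184503e+01] 0.06973513139526613
```

View pics/s5z.png

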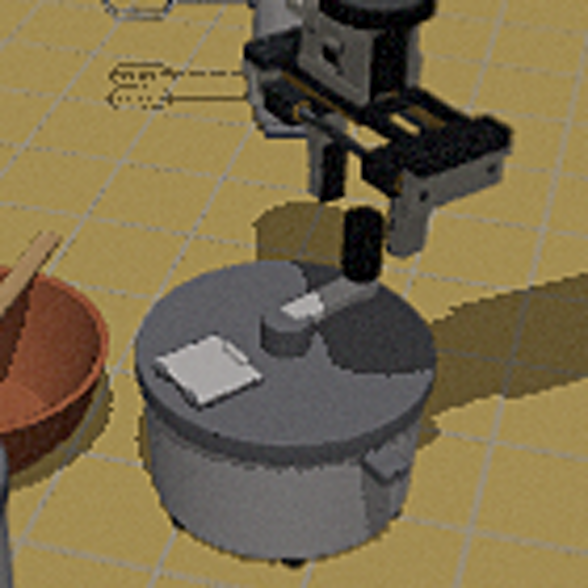

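```bash
python3 -m creep '[[0,0,0.09,0,70],[0,0,0.18,0,70],[0,0,0.26,0,70],[0,0,0.32,0,70],[0,0,0.35,0,55],[0,0,0.35,0,40],[0,0,0.35,0,20],[0,0,0.35,0,0]]';python3 -m creep '[[0,0,0,0,0],[0,0,0,0,0],[0,0,0,0,0],[0,0,0,0,0],[0,0,0,0,0],[0,0,0,0,0],[0,0,0,0,0],[0,0,0,0,0]]'
python3 - <<'E'
from h import *
s=save('side','s6.png');a=cv2.resize(s['img'][130:270,200:340],None,fx=4.2,fy=4.2,interpolation=cv2.INTER_CUBIC);cv2.imwrite('pics/s6z.png',a)
o=ctrl.get_obs();print(o['force'],o['tool_pos'],o['opening'],o['clock'])
E
```

```text
clock: 11.02
tool_pos: [0.5048, 0.0245, 0.1609]
orientation: [-180.0, 0.0, -129.5]
force: [-0.0, 0.7, 0.5]
opening: 0.0486
clock: 11.68
tool_pos: [0.5044, 0.0245, 0.1607]
orientation: [180.0, 0.0, -129.5]
force: [-3.3, 2.8, 4.5]
opening: 0.0289
[-3.42799036  1.9744934   5.67436885] [0.50443818 0.02456805 0.16073147] 0.028488711191414575 11.7333
```

View pics/s6z.png

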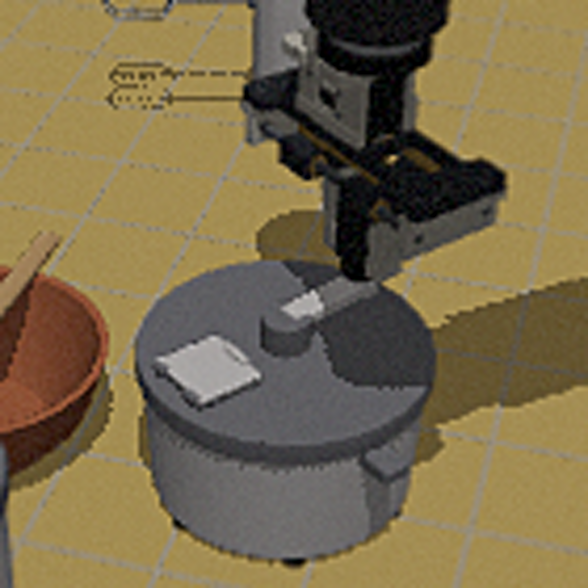

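```bash
python3 -m creep '[[0,0,0.005,0,0],[0,0,0.01,0,0],[0,0,0.015,0,0],[0,0,0.02,0,0],[0,0,0.02,0,0],[0,0,0.02,0,0],[0,0,0.02,0,0],[0,0,0.02,0,0]]'
```

```text
clock: 12.4
tool_pos: [0.5051, 0.0241, 0.1604]
orientation: [-179.9, 0.0, -129.5]
force: [-7.8, -0.2, 17.8]
opening: 0.0284
```

```bash
cat > plan.py <<'E'
# usage: plan.py phi_to lead dz(0.1m units) [cx cy offset mm in tool axes of circle centre]  -> prints rows; remembers commanded point
import sys,json,numpy as np
st=json.load(open('cmd.json'))
to,lead,dz=map(float,sys.argv[1:4]); off=np.array(list(map(float,sys.argv[4:6])) if len(sys.argv)>5 else [0,0])/1000
p0=np.array(st['p']); off0=np.array(st['off']); f0=st['f']; l0=st['lead']; rows=[]
for j in range(1,9):
    u=j/8; f=np.radians(f0+(to-f0)*u + l0+(lead-l0)*u)
    w=off0+(off-off0)*u+.07*np.array([np.cos(f),np.sin(f)])
    r=np.round((w-p0)/.1/.005)*.005
    rows.append([round(r[0],3),round(r[1],3),round(dz*u/.005)*.005 if dz else 0,0,0])
print(json.dumps(rows).replace(' ',''))
json.dump(dict(p=list(p0+r*.1),off=list(off),f=to,lead=lead),open('cmd.json','w'))
E
echo '{"p":[0.0692,-0.0070],"off":[0,0],"f":-5.7,"lead":0}'>cmd.json
python3 -m creep '[[0,0,0.005,0,0],[0,0,0.01,0,0],[0,0,0.015,0,0],[0,0,0.015,0,0],[0,0,0.015,0,0],[0,0,0.015,0,0],[0,0,0.015,0,0],[0,0,0.015,0,0]]'; python3 plan.py 18 1 0
```

```text
clock: 13.07
tool_pos: [0.5058, 0.0237, 0.1601]
orientation: [-179.8, 0.1, -129.5]
force: [-7.7, -2.0, 25.3]
opening: 0.0287
[[0.005,0.04,0,0,0],[0.01,0.075,0,0,0],[0.005,0.115,0,0,0],[0.005,0.15,0,0,0],[-0.0,0.19,0,0,0],[-0.01,0.225,0,0,0],[-0.02,0.26,0,0,0],[-0.03,0.3,0,0,0]]
```

```bash
python3 -m creep '[[0.005,0.04,0,0,0],[0.01,0.075,0,0,0],[0.005,0.115,0,0,0],[0.005,0.15,0,0,0],[0,0.19,0,0,0],[-0.01,0.225,0,0,0],[-0.02,0.26,0,0,0],[-0.03,0.3,0,0,0]]'; python3 plan.py 42 1 0
```

```text
clock: 13.73
tool_pos: [0.485, 0.0438, 0.1601]
orientation: [-179.7, -0.0, -129.4]
force: [-4.8, -9.7, 23.8]
opening: 0.0284
[[-0.015,0.03,0,0,0],[-0.03,0.065,0,0,0],[-0.045,0.1,0,0,0],[-0.06,0.13,0,0,0],[-0.08,0.16,0,0,0],[-0.105,0.19,0,0,0],[-0.125,0.22,0,0,0],[-0.15,0.245,0,0,0]]
```

```bash
echo '{"p":[0.0662,0.0230],"off":[0,0],"f":18,"lead":1}'>cmd.json; python3 plan.py 42 1 0 1 0
```

```text
[[-0.01,0.03,0,0,0],[-0.025,0.065,0,0,0],[-0.04,0.1,0,0,0],[-0.055,0.13,0,0,0],[-0.075,0.16,0,0,0],[-0.095,0.19,0,0,0],[-0.115,0.22,0,0,0],[-0.14,0.245,0,0,0]]
```

```bash
cat > st.py <<'E'
from h import *
import json
o=ctrl.get_obs();T=np.array([[-.636,-.772],[-.772,.636]])
d=T@(o['tool_pos'][:2]-[.5434,.0823]);F=T@o['force'][:2];e=d/np.linalg.norm(d);p=json.load(open('cmd.json'))['p']
print('meas',np.round(d*1e3,1),'r %.1f phi %.1f'%(np.linalg.norm(d)*1e3,np.degrees(np.arctan2(d[1],d[0]))),'cmd',np.round(np.array(p)*1e3,1),'Fr %.1f Ft %.1f Fz %.1f'%(F@e,F@[-e[1],e[0]],o['force'][2]),'z %.4f'%o['tool_pos'][2],'t',o['clock'])
E
python3 -m creep '[[-0.01,0.03,0,0,0],[-0.025,0.065,0,0,0],[-0.04,0.1,0,0,0],[-0.055,0.13,0,0,0],[-0.075,0.16,0,0,0],[-0.095,0.19,0,0,0],[-0.115,0.22,0,0,0],[-0.14,0.245,0,0,0]]';python3 st.py; python3 plan.py 66 1 0 1 0
```

```text
clock: 14.4
tool_pos: [0.474, 0.0705, 0.16]
orientation: [-179.8, -0.0, -129.5]
force: [-9.5, -9.4, 28.9]
opening: 0.0286
meas [53.2 46. ] r 70.4 phi 40.9 cmd [52.2 47.5] Fr 11.0 Ft -7.7 Fz 28.9 z 0.1600 t 14.4
[[-0.025,0.03,0,0,0],[-0.055,0.055,0,0,0],[-0.08,0.075,0,0,0],[-0.11,0.1,0,0,0],[-0.14,0.12,0,0,0],[-0.175,0.135,0,0,0],[-0.205,0.155,0,0,0],[-0.24,0.17,0,0,0]]
```

```bash
python3 - <<'E'
from h import *
s=save('side','s7.png');a=cv2.resize(s['img'][170:270,220:320],None,fx=5.8,fy=5.8,interpolation=cv2.INTER_CUBIC);cv2.imwrite('pics/s7z.png',a)
b=load('s6.png')['img']
# compare tub front patch shift
for (y0,y1,x0,x1) in [(222,264,236,262),(222,262,276,304)]:
    for n in('s5.png','s6.png','s7.png'):
        f=lambda q:cv2.cvtColor(load(q)['img'],cv2.COLOR_BGR2GRAY)[y0:y1,x0:x1].astype(np.float32)
        print(n,cv2.phaseCorrelate(f('s4.png'),f(n),cv2.createHanningWindow((x1-x0,y1-y0),cv2.CV_32F)))
E
```

```text
s5.png ((0.3462605426205698, 0.6049806261474195), 1.016753450637001)
s6.png ((0.9041341971376298, 0.6247869982757202), 0.996187433391932)
s7.png ((0.9002207505324815, 0.629370959061518), 0.9916393350671839)
s5.png ((0.037421775979064265, -0.07249576694754367), 1.0090135423342388)
s6.png ((0.4749967546207152, -0.5857659972914107), 0.8598656376202901)
s7.png ((0.2363877745167553, -0.46630246554777344), 0.9274995398521423)
```

View pics/s7z.png

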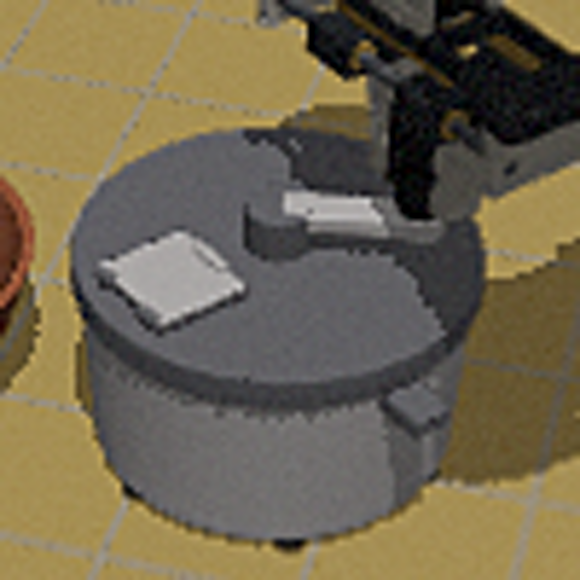

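```bash
echo '{"p":[0.0522,0.0475],"off":[0.001,0],"f":42,"lead":1}'>cmd.json; python3 plan.py 66 1 0 1.5 1.0
```

```text
[[-0.025,0.03,0,0,0],[-0.05,0.055,0,0,0],[-0.08,0.08,0,0,0],[-0.11,0.105,0,0,0],[-0.14,0.125,0,0,0],[-0.17,0.145,0,0,0],[-0.2,0.165,0,0,0],[-0.235,0.18,0,0,0]]
```

```bash
python3 -m creep '[[-0.025,0.03,0,0,0],[-0.05,0.055,0,0,0],[-0.08,0.08,0,0,0],[-0.11,0.105,0,0,0],[-0.14,0.125,0,0,0],[-0.17,0.145,0,0,0],[-0.2,0.165,0,0,0],[-0.235,0.18,0,0,0]]';python3 st.py; python3 plan.py 90 1 0 1.5 1.0
```

```text
clock: 15.12
tool_pos: [0.4752, 0.101, 0.16]
orientation: [-179.8, 0.0, -129.5]
force: [-11.5, -3.6, 30.2]
opening: 0.0283
meas [28.9 64.6] r 70.8 phi 65.9 cmd [28.7 65.5] Fr 10.1 Ft -6.5 Fz 30.2 z 0.1600 t 15.1167
[[-0.035,0.015,0,0,0],[-0.065,0.025,0,0,0],[-0.105,0.035,0,0,0],[-0.14,0.04,0,0,0],[-0.175,0.05,0,0,0],[-0.21,0.05,0,0,0],[-0.25,0.055,0,0,0],[-0.285,0.055,0,0,0]]
```

```bash
echo '{"p":[0.0287,0.0655],"off":[0.0015,0.001],"f":66,"lead":1}'>cmd.json; python3 plan.py 90 1 -0.005 2 2.5
```

```text
[[-0.03,0.015,0.0,0,0],[-0.065,0.03,0.0,0,0],[-0.1,0.04,0.0,0,0],[-0.135,0.05,0.0,0,0],[-0.17,0.06,-0.005,0,0],[-0.205,0.065,-0.005,0,0],[-0.245,0.07,-0.005,0,0],[-0.28,0.07,-0.005,0,0]]
```

```bash
python3 -m creep '[[-0.03,0.015,0,0,0],[-0.065,0.03,0,0,0],[-0.1,0.04,0,0,0],[-0.135,0.05,0,0,0],[-0.17,0.06,-0.005,0,0],[-0.205,0.065,-0.005,0,0],[-0.245,0.07,-0.005,0,0],[-0.28,0.07,-0.005,0,0]]';python3 st.py; python3 plan.py 114 1 0 2 2.5
```

```text
clock: 15.78
tool_pos: [0.4884, 0.1275, 0.1602]
orientation: [-179.8, 0.1, -129.5]
force: [-5.5, -4.1, 20.7]
opening: 0.0281
meas [ 0.1 71.2] r 71.2 phi 89.9 cmd [ 0.7 72.5] Fr 1.7 Ft -6.6 Fz 20.7 z 0.1602 t 15.7833
[[-0.035,-0.0,0,0,0],[-0.07,-0.005,0,0,0],[-0.11,-0.01,0,0,0],[-0.145,-0.02,0,0,0],[-0.18,-0.025,0,0,0],[-0.215,-0.04,0,0,0],[-0.25,-0.05,0,0,0],[-0.285,-0.065,0,0,0]]
```

```bash
python3 -m creep '[[-0.035,0,0,0,0],[-0.07,-0.005,0,0,0],[-0.11,-0.01,0.005,0,0],[-0.145,-0.02,0.005,0,0],[-0.18,-0.025,0.005,0,0],[-0.215,-0.04,0.005,0,0],[-0.25,-0.05,0.005,0,0],[-0.285,-0.065,0.005,0,0]]';python3 st.py; python3 plan.py 138 1 0 2 2.5
```

```text
clock: 16.45
tool_pos: [0.5117, 0.1461, 0.1602]
orientation: [-179.8, 0.2, -129.4]
force: [-6.5, -0.6, 22.4]
opening: 0.0283
meas [-29.1  65. ] r 71.2 phi 114.1 cmd [-27.8  66. ] Fr 2.3 Ft -6.1 Fz 22.4 z 0.1602 t 16.45
[[-0.03,-0.015,0,0,0],[-0.065,-0.035,0,0,0],[-0.095,-0.055,0,0,0],[-0.125,-0.075,0,0,0],[-0.15,-0.1,0,0,0],[-0.18,-0.125,0,0,0],[-0.205,-0.15,0,0,0],[-0.23,-0.175,0,0,0]]
```

```bash
python3 -m creep '[[-0.03,-0.015,0,0,0],[-0.065,-0.035,0,0,0],[-0.095,-0.055,0,0,0],[-0.125,-0.075,0,0,0],[-0.15,-0.1,0,0,0],[-0.18,-0.125,0,0,0],[-0.205,-0.15,0,0,0],[-0.23,-0.175,0,0,0]]';python3 st.py; python3 plan.py 162 1 0 2 2.5
```

```text
clock: 17.12
tool_pos: [0.5401, 0.1533, 0.1602]
orientation: [-179.8, 0.2, -129.4]
force: [-6.7, 1.8, 21.1]
opening: 0.0289
meas [-52.7  47.7] r 71.1 phi 137.8 cmd [-50.8  48.5] Fr 2.1 Ft -6.6 Fz 21.1 z 0.1602 t 17.1167
[[-0.025,-0.03,0,0,0],[-0.045,-0.06,0,0,0],[-0.065,-0.09,0,0,0],[-0.085,-0.12,0,0,0],[-0.1,-0.155,0,0,0],[-0.115,-0.185,0,0,0],[-0.13,-0.22,0,0,0],[-0.14,-0.255,0,0,0]]
```

```bash
python3 -m creep '[[-0.025,-0.03,0.005,0,0],[-0.045,-0.06,0.005,0,0],[-0.065,-0.09,0.005,0,0],[-0.085,-0.12,0.005,0,0],[-0.1,-0.155,0.005,0,0],[-0.115,-0.185,0.005,0,0],[-0.13,-0.22,0.005,0,0],[-0.14,-0.255,0.005,0,0]]';python3 st.py; python3 plan.py 186 1 0 2 2.5
```

```text
clock: 17.78
tool_pos: [0.5692, 0.1482, 0.1602]
orientation: [-179.8, 0.3, -129.4]
force: [-6.3, 4.0, 22.1]
opening: 0.0293
meas [-67.3  22. ] r 70.8 phi 161.9 cmd [-64.8  23. ] Fr 1.4 Ft -7.4 Fz 22.1 z 0.1602 t 17.7833
[[-0.01,-0.035,0,0,0],[-0.02,-0.07,0,0,0],[-0.025,-0.11,0,0,0],[-0.03,-0.145,0,0,0],[-0.03,-0.18,0,0,0],[-0.03,-0.215,0,0,0],[-0.03,-0.255,0,0,0],[-0.025,-0.29,0,0,0]]
```

```bash
python3 -m creep '[[-0.01,-0.035,0,0,0],[-0.02,-0.07,0,0,0],[-0.025,-0.11,0,0,0],[-0.03,-0.145,0,0,0],[-0.03,-0.18,0,0,0],[-0.03,-0.215,0,0,0],[-0.03,-0.255,0,0,0],[-0.025,-0.29,0,0,0]]';python3 st.py; python3 plan.py 210 1 0 2 2.5
```

```text
clock: 18.45
tool_pos: [0.5935, 0.1318, 0.1603]
orientation: [-179.8, 0.4, -129.4]
force: [-3.8, 4.8, 19.5]
opening: 0.0284
meas [-70.1  -7.2] r 70.5 phi -174.2 cmd [-67.3  -6. ] Fr 0.7 Ft -6.1 Fz 19.5 z 0.1603 t 18.45
[[0.005,-0.035,0,0,0],[0.01,-0.07,0,0,0],[0.02,-0.11,0,0,0],[0.03,-0.145,0,0,0],[0.045,-0.175,0,0,0],[0.06,-0.21,0,0,0],[0.075,-0.245,0,0,0],[0.095,-0.275,0,0,0]]
```

```bash
python3 -m creep '[[0.005,-0.035,0.005,0,0],[0.01,-0.07,0.005,0,0],[0.02,-0.11,0.005,0,0],[0.03,-0.145,0.01,0,0],[0.045,-0.175,0.01,0,0],[0.06,-0.21,0.01,0,0],[0.075,-0.245,0.01,0,0],[0.095,-0.275,0.01,0,0]]';python3 st.py; python3 plan.py 234 1 0 2 2.5
```

```text
clock: 19.12
tool_pos: [0.6091, 0.107, 0.1601]
orientation: [-179.7, 0.4, -129.4]
force: [-4.2, 5.7, 24.9]
opening: 0.0284
meas [-60.8 -35. ] r 70.2 phi -150.1 cmd [-57.8 -33.5] Fr -1.9 Ft -6.8 Fz 24.9 z 0.1601 t 19.1167
[[0.02,-0.03,0,0,0],[0.04,-0.06,0,0,0],[0.06,-0.09,0,0,0],[0.085,-0.115,0,0,0],[0.11,-0.145,0,0,0],[0.14,-0.17,0,0,0],[0.165,-0.19,0,0,0],[0.195,-0.215,0,0,0]]
```

```bash
python3 -m creep '[[0.02,-0.03,0,0,0],[0.04,-0.06,0,0,0],[0.06,-0.09,0,0,0],[0.085,-0.115,0,0,0],[0.11,-0.145,0,0,0],[0.14,-0.17,0,0,0],[0.165,-0.19,0,0,0],[0.195,-0.215,0,0,0]]';python3 st.py; python3 plan.py 258 1 0 2 2.5
```

```text
clock: 19.78
tool_pos: [0.6132, 0.0785, 0.1601]
orientation: [-179.7, 0.4, -129.4]
force: [-4.3, 6.8, 24.3]
opening: 0.0286
meas [-41.5 -56.3] r 70.0 phi -126.3 cmd [-38.3 -55. ] Fr -4.7 Ft -6.6 Fz 24.3 z 0.1601 t 19.7833
[[0.03,-0.02,0,0,0],[0.065,-0.035,0,0,0],[0.095,-0.055,0,0,0],[0.13,-0.07,0,0,0],[0.165,-0.085,0,0,0],[0.2,-0.095,0,0,0],[0.235,-0.105,0,0,0],[0.27,-0.11,0,0,0]]
```

```bash
echo '{"p":[-0.0383,-0.055],"off":[0.002,0.0025],"f":234,"lead":1}'>cmd.json; python3 plan.py 258 1 0 2.5 3
```

```text
[[0.035,-0.02,0,0,0],[0.065,-0.035,0,0,0],[0.1,-0.05,0,0,0],[0.13,-0.065,0,0,0],[0.165,-0.08,0,0,0],[0.2,-0.09,0,0,0],[0.24,-0.1,0,0,0],[0.275,-0.105,0,0,0]]
```

```bash
python3 -m creep '[[0.035,-0.02,0,0,0],[0.065,-0.035,0,0,0],[0.1,-0.05,0,0,0],[0.13,-0.065,0,0,0],[0.165,-0.08,0,0,0],[0.2,-0.09,0,0,0],[0.24,-0.1,0,0,0],[0.275,-0.105,0,0,0]]';python3 st.py; python3 plan.py 282 1 0 2.5 3
```

```text
clock: 20.45
tool_pos: [0.6053, 0.0508, 0.1603]
orientation: [-179.6, 0.5, -129.4]
force: [1.0, 6.5, 21.5]
opening: 0.0288
meas [-15.  -67.8] r 69.4 phi -102.5 cmd [-10.8 -65.5] Fr -2.1 Ft -6.2 Fz 21.5 z 0.1603 t 20.45
[[0.035,-0.01,0,0,0],[0.07,-0.01,0,0,0],[0.11,-0.015,0,0,0],[0.145,-0.015,0,0,0],[0.18,-0.015,0,0,0],[0.22,-0.01,0,0,0],[0.255,-0.005,0,0,0],[0.29,0.005,0,0,0]]
```

```bash
python3 -m creep '[[0.035,-0.01,0,0,0],[0.07,-0.01,0,0,0],[0.11,-0.015,0,0,0],[0.145,-0.015,0,0,0],[0.18,-0.015,0,0,0],[0.22,-0.01,0,0,0],[0.255,-0.005,0,0,0],[0.29,0.005,0,0,0]]';python3 st.py; python3 plan.py 306 1 0 2.5 3
```

```text
clock: 21.12
tool_pos: [0.5873, 0.0287, 0.1603]
orientation: [-179.5, 0.6, -129.4]
force: [4.2, 5.8, 19.0]
opening: 0.0283
meas [ 13.5 -68. ] r 69.3 phi -78.8 cmd [ 18.2 -65. ] Fr -1.8 Ft -6.9 Fz 19.0 z 0.1603 t 21.1167
[[0.035,0.005,0,0,0],[0.07,0.02,0,0,0],[0.105,0.03,0,0,0],[0.14,0.045,0,0,0],[0.17,0.06,0,0,0],[0.205,0.08,0,0,0],[0.235,0.1,0,0,0],[0.265,0.12,0,0,0]]
```

```bash
python3 -m creep '[[0.035,0.005,0.005,0,0],[0.07,0.02,0.005,0,0],[0.105,0.03,0.005,0,0],[0.14,0.045,0.01,0,0],[0.17,0.06,0.01,0,0],[0.205,0.08,0.01,0,0],[0.235,0.1,0.01,0,0],[0.265,0.12,0.01,0,0]]';python3 st.py; python3 plan.py 330 1 0 2.5 3
```

```text
clock: 21.78
tool_pos: [0.5625, 0.0156, 0.1601]
orientation: [-179.4, 0.7, -129.4]
force: [6.1, 3.5, 22.3]
opening: 0.0291
meas [ 39.4 -57.2] r 69.4 phi -55.4 cmd [ 44.7 -53. ] Fr -1.7 Ft -6.8 Fz 22.3 z 0.1601 t 21.7833
[[0.03,0.025,0,0,0],[0.055,0.05,0,0,0],[0.08,0.075,0,0,0],[0.105,0.1,0,0,0],[0.13,0.13,0,0,0],[0.15,0.16,0,0,0],[0.17,0.19,0,0,0],[0.19,0.22,0,0,0]]
```

```bash
python3 -m creep '[[0.03,0.025,0,0,0],[0.055,0.05,0,0,0],[0.08,0.075,0,0,0],[0.105,0.1,0,0,0],[0.13,0.13,0,0,0],[0.15,0.16,0,0,0],[0.17,0.19,0,0,0],[0.19,0.22,0,0,0]]';python3 st.py; python3 plan.py 354 1 0 2.5 3; python3 - <<'E'
from h import *
s=save('side','s8.png');a=cv2.resize(s['img'][130:270,200:340],None,fx=4.2,fy=4.2,interpolation=cv2.INTER_CUBIC);cv2.imwrite('pics/s8z.png',a)
E
```

```text
clock: 22.45
tool_pos: [0.5332, 0.0136, 0.1601]
orientation: [-179.4, 0.5, -129.4]
force: [6.4, -3.1, 24.1]
opening: 0.0286
meas [ 59.5 -35.8] r 69.5 phi -31.0 cmd [ 63.7 -31. ] Fr 2.1 Ft -6.8 Fz 24.1 z 0.1601 t 22.45
[[0.015,0.035,0,0,0],[0.03,0.065,0,0,0],[0.045,0.1,0,0,0],[0.055,0.135,0,0,0],[0.065,0.17,0,0,0],[0.075,0.205,0,0,0],[0.08,0.245,0,0,0],[0.085,0.28,0,0,0]]
```

View pics/s8z.png

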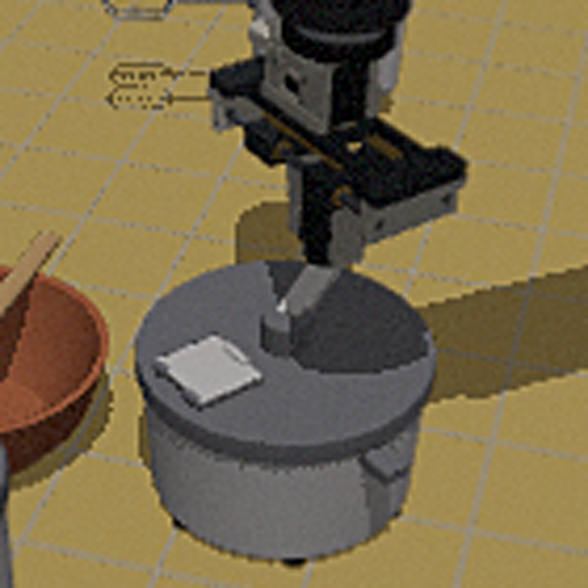

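The tub stands exactly where it did, with the lug at (388,462) and the foot at (295,560), the same as before turning. I carry on turning.

```bash
python3 -m creep '[[0.015,0.035,0,0,0],[0.03,0.065,0,0,0],[0.045,0.1,0,0,0],[0.055,0.135,0,0,0],[0.065,0.17,0,0,0],[0.075,0.205,0,0,0],[0.08,0.245,0,0,0],[0.085,0.28,0,0,0]]';python3 st.py; python3 plan.py 378 1 0 2.5 3
```

```text
clock: 23.17
tool_pos: [0.505, 0.0241, 0.1599]
orientation: [-179.4, 0.4, -129.4]
force: [2.5, -7.5, 29.2]
opening: 0.0286
meas [69.4 -7.4] r 69.8 phi -6.1 cmd [72.2 -3. ] Fr 4.9 Ft -6.2 Fz 29.2 z 0.1599 t 23.1667
[[0.005,0.035,0,0,0],[0.005,0.07,0,0,0],[0.0,0.11,0,0,0],[-0.0,0.145,0,0,0],[-0.01,0.18,0,0,0],[-0.015,0.215,0,0,0],[-0.025,0.255,0,0,0],[-0.035,0.29,0,0,0]]
```

```bash
python3 -m creep '[[0.005,0.035,-0.005,0,0],[0.005,0.07,-0.005,0,0],[0.005,0.11,-0.01,0,0],[0,0.145,-0.01,0,0],[-0.005,0.18,-0.01,0,0],[-0.015,0.215,-0.01,0,0],[-0.025,0.255,-0.01,0,0],[-0.035,0.29,-0.01,0,0]]';python3 st.py; python3 plan.py 402 1 0 3 3
```

```text
clock: 23.83
tool_pos: [0.4837, 0.0454, 0.16]
orientation: [-179.6, 0.3, -129.4]
force: [0.6, -7.0, 25.1]
opening: 0.0287
meas [66.5 22.6] r 70.2 phi 18.8 cmd [68.7 26. ] Fr 3.2 Ft -6.2 Fz 25.1 z 0.1600 t 23.8333
[[-0.01,0.03,0,0,0],[-0.025,0.065,0,0,0],[-0.04,0.1,0,0,0],[-0.06,0.13,0,0,0],[-0.08,0.16,0,0,0],[-0.1,0.19,0,0,0],[-0.12,0.22,0,0,0],[-0.145,0.245,0,0,0]]
```

```bash
python3 -m creep '[[-0.01,0.03,0,0,0],[-0.025,0.065,0,0,0],[-0.04,0.1,0,0,0],[-0.06,0.13,0,0,0],[-0.08,0.16,0,0,0],[-0.1,0.19,0,0,0],[-0.12,0.22,0,0,0],[-0.145,0.245,0,0,0]]';python3 st.py; python3 plan.py 426 1 0 3 3
```

```text
clock: 24.5
tool_pos: [0.4735, 0.0723, 0.1599]
orientation: [-179.6, 0.3, -129.4]
force: [-2.7, -7.0, 28.1]
opening: 0.0284
meas [52.2 47.6] r 70.7 phi 42.4 cmd [54.2 50.5] Fr 3.7 Ft -6.6 Fz 28.1 z 0.1599 t 24.5
[[-0.025,0.03,0,0,0],[-0.055,0.055,0,0,0],[-0.08,0.075,0,0,0],[-0.11,0.1,0,0,0],[-0.14,0.12,0,0,0],[-0.175,0.135,0,0,0],[-0.205,0.155,0,0,0],[-0.24,0.17,0,0,0]]
```

```bash
python3 -m creep '[[-0.025,0.03,-0.005,0,0],[-0.055,0.055,-0.005,0,0],[-0.08,0.075,-0.005,0,0],[-0.11,0.1,-0.005,0,0],[-0.14,0.12,-0.005,0,0],[-0.175,0.135,-0.005,0,0],[-0.205,0.155,-0.005,0,0],[-0.24,0.17,-0.005,0,0]]';python3 st.py; python3 plan.py 450 1 0 3 3
```

```text
clock: 25.17
tool_pos: [0.4751, 0.1017, 0.1599]
orientation: [-179.7, 0.2, -129.4]
force: [-3.7, -5.7, 26.9]
opening: 0.0283
meas [28.4 65.1] r 71.1 phi 66.4 cmd [30.2 67.5] Fr 2.0 Ft -6.5 Fz 26.9 z 0.1599 t 25.1667
[[-0.035,0.015,0,0,0],[-0.065,0.025,0,0,0],[-0.105,0.035,0,0,0],[-0.14,0.04,0,0,0],[-0.175,0.05,0,0,0],[-0.21,0.05,0,0,0],[-0.25,0.055,0,0,0],[-0.285,0.055,0,0,0]]
```

```bash
python3 -m creep '[[-0.035,0.015,0,0,0],[-0.065,0.025,0,0,0],[-0.105,0.035,0,0,0],[-0.14,0.04,0,0,0],[-0.175,0.05,0,0,0],[-0.21,0.05,0,0,0],[-0.25,0.055,0,0,0],[-0.285,0.055,0,0,0]]';python3 st.py; python3 plan.py 474 1 0 3 3
```

```text
clock: 25.83
tool_pos: [0.4884, 0.1276, 0.1599]
orientation: [-179.7, 0.2, -129.4]
force: [-6.5, -3.5, 28.3]
opening: 0.0283
meas [ 0.  71.2] r 71.2 phi 90.0 cmd [ 1.7 73. ] Fr 2.8 Ft -6.8 Fz 28.3 z 0.1599 t 25.8333
[[-0.035,-0.0,0,0,0],[-0.07,-0.005,0,0,0],[-0.11,-0.01,0,0,0],[-0.145,-0.02,0,0,0],[-0.18,-0.025,0,0,0],[-0.215,-0.04,0,0,0],[-0.25,-0.05,0,0,0],[-0.285,-0.065,0,0,0]]
```

```bash
python3 -m creep '[[-0.035,0,0,0,0],[-0.07,-0.005,0,0,0],[-0.11,-0.01,0,0,0],[-0.145,-0.02,0,0,0],[-0.18,-0.025,0,0,0],[-0.215,-0.04,0,0,0],[-0.25,-0.05,0,0,0],[-0.285,-0.065,0,0,0]]';python3 st.py; python3 plan.py 498 1 0 3 3
```

```text
clock: 26.5
tool_pos: [0.5114, 0.146, 0.16]
orientation: [-179.8, 0.3, -129.4]
force: [-7.6, -0.0, 27.3]
opening: 0.0289
meas [-28.8  65.2] r 71.3 phi 113.9 cmd [-26.8  66.5] Fr 3.4 Ft -6.8 Fz 27.3 z 0.1600 t 26.5
[[-0.03,-0.015,0,0,0],[-0.065,-0.035,0,0,0],[-0.095,-0.055,0,0,0],[-0.125,-0.075,0,0,0],[-0.15,-0.1,0,0,0],[-0.18,-0.125,0,0,0],[-0.205,-0.15,0,0,0],[-0.23,-0.175,0,0,0]]
```

```bash
python3 -m creep '[[-0.03,-0.015,0,0,0],[-0.065,-0.035,0,0,0],[-0.095,-0.055,0,0,0],[-0.125,-0.075,0,0,0],[-0.15,-0.1,0,0,0],[-0.18,-0.125,0,0,0],[-0.205,-0.15,0,0,0],[-0.23,-0.175,0,0,0]]';python3 st.py; python3 plan.py 522 1 0 3 3
```

```text
clock: 27.17
tool_pos: [0.5398, 0.1533, 0.1601]
orientation: [-179.8, 0.4, -129.4]
force: [-7.2, 2.8, 24.9]
opening: 0.0285
meas [-52.5  47.9] r 71.1 phi 137.6 cmd [-49.8  49. ] Fr 3.2 Ft -7.0 Fz 24.9 z 0.1601 t 27.1667
[[-0.025,-0.03,0,0,0],[-0.045,-0.06,0,0,0],[-0.065,-0.09,0,0,0],[-0.085,-0.12,0,0,0],[-0.1,-0.155,0,0,0],[-0.115,-0.185,0,0,0],[-0.13,-0.22,0,0,0],[-0.14,-0.255,0,0,0]]
```

```bash
python3 -m creep '[[-0.025,-0.03,0.005,0,0],[-0.045,-0.06,0.005,0,0],[-0.065,-0.09,0.005,0,0],[-0.085,-0.12,0.005,0,0],[-0.1,-0.155,0.005,0,0],[-0.115,-0.185,0.005,0,0],[-0.13,-0.22,0.005,0,0],[-0.14,-0.255,0.005,0,0]]';python3 st.py; python3 plan.py 546 1 0 3 3
```

```text
clock: 27.83
tool_pos: [0.5691, 0.1483, 0.1601]
orientation: [-179.7, 0.4, -129.4]
force: [-5.2, 4.9, 24.9]
opening: 0.0288
meas [-67.3  22.1] r 70.8 phi 161.8 cmd [-63.8  23.5] Fr 2.7 Ft -6.6 Fz 24.9 z 0.1601 t 27.8333
[[-0.01,-0.035,0,0,0],[-0.02,-0.07,0,0,0],[-0.025,-0.11,0,0,0],[-0.03,-0.145,0,0,0],[-0.03,-0.18,0,0,0],[-0.03,-0.215,0,0,0],[-0.03,-0.255,0,0,0],[-0.025,-0.29,0,0,0]]
```

```bash
python3 -m creep '[[-0.01,-0.035,0.005,0,0],[-0.02,-0.07,0.005,0,0],[-0.025,-0.11,0.005,0,0],[-0.03,-0.145,0.005,0,0],[-0.03,-0.18,0.005,0,0],[-0.03,-0.215,0.005,0,0],[-0.03,-0.255,0.005,0,0],[-0.025,-0.29,0.005,0,0]]';python3 st.py; python3 plan.py 570 1 0 3 3
```

```text
clock: 28.5
tool_pos: [0.5936, 0.1318, 0.1601]
orientation: [-179.7, 0.5, -129.4]
force: [-2.6, 5.7, 25.6]
opening: 0.0285
meas [-70.1  -7.3] r 70.5 phi -174.1 cmd [-66.3  -5.5] Fr 2.1 Ft -5.9 Fz 25.6 z 0.1601 t 28.5
[[0.005,-0.035,0,0,0],[0.01,-0.07,0,0,0],[0.02,-0.11,0,0,0],[0.03,-0.145,0,0,0],[0.045,-0.175,0,0,0],[0.06,-0.21,0,0,0],[0.075,-0.245,0,0,0],[0.095,-0.275,0,0,0]]
```

```bash
python3 -m creep '[[0.005,-0.035,0,0,0],[0.01,-0.07,0,0,0],[0.02,-0.11,0,0,0],[0.03,-0.145,0,0,0],[0.045,-0.175,0,0,0],[0.06,-0.21,0,0,0],[0.075,-0.245,0,0,0],[0.095,-0.275,0,0,0]]';python3 st.py; python3 plan.py 594 1 0 3 3
```

```text
clock: 29.17
tool_pos: [0.609, 0.1069, 0.1601]
orientation: [-179.7, 0.5, -129.4]
force: [-1.5, 6.9, 23.2]
opening: 0.0284
meas [-60.7 -35. ] r 70.1 phi -150.0 cmd [-56.8 -33. ] Fr 1.0 Ft -6.9 Fz 23.2 z 0.1601 t 29.1667
[[0.02,-0.03,0,0,0],[0.04,-0.06,0,0,0],[0.06,-0.09,0,0,0],[0.085,-0.115,0,0,0],[0.11,-0.145,0,0,0],[0.14,-0.17,0,0,0],[0.165,-0.19,0,0,0],[0.195,-0.215,0,0,0]]
```

```bash
python3 -m creep '[[0.02,-0.03,0.005,0,0],[0.04,-0.06,0.005,0,0],[0.06,-0.09,0.005,0,0],[0.085,-0.115,0.005,0,0],[0.11,-0.145,0.005,0,0],[0.14,-0.17,0.005,0,0],[0.165,-0.19,0.005,0,0],[0.195,-0.215,0.005,0,0]]';python3 st.py; python3 plan.py 618 1 0 3 3
```

```text
clock: 29.83
tool_pos: [0.6132, 0.0782, 0.16]
orientation: [-179.6, 0.5, -129.4]
force: [-4.5, 7.7, 26.4]
opening: 0.0285
meas [-41.2 -56.5] r 69.9 phi -126.1 cmd [-37.3 -54.5] Fr -5.0 Ft -7.4 Fz 26.4 z 0.1600 t 29.8333
[[0.03,-0.02,0,0,0],[0.065,-0.035,0,0,0],[0.095,-0.055,0,0,0],[0.13,-0.07,0,0,0],[0.165,-0.085,0,0,0],[0.2,-0.095,0,0,0],[0.235,-0.105,0,0,0],[0.27,-0.11,0,0,0]]
```

```bash
python3 -m creep '[[0.03,-0.015,0,0,0],[0.065,-0.03,0,0,0],[0.095,-0.05,0,0,0],[0.13,-0.065,0,0,0],[0.165,-0.08,0,0,0],[0.2,-0.09,0,0,0],[0.235,-0.1,0,0,0],[0.27,-0.105,0,0,0]]'; python3 - <<'E'
import json;d=json.load(open('cmd.json'));d['p'][1]+=.0005;d['off'][1]+=.0005;json.dump(d,open('cmd.json','w'))
E
python3 st.py; python3 plan.py 642 1 0 3 3.5
```

```text
clock: 30.5
tool_pos: [0.6054, 0.0508, 0.1601]
orientation: [-179.5, 0.6, -129.4]
force: [1.2, 5.6, 23.6]
opening: 0.0286
meas [-15.1 -67.9] r 69.5 phi -102.5 cmd [-10.3 -65. ] Fr -1.5 Ft -5.5 Fz 23.6 z 0.1601 t 30.5
[[0.035,-0.01,0,0,0],[0.07,-0.01,0,0,0],[0.11,-0.015,0,0,0],[0.145,-0.015,0,0,0],[0.18,-0.015,0,0,0],[0.22,-0.01,0,0,0],[0.255,-0.005,0,0,0],[0.29,0.005,0,0,0]]
```

```bash
python3 -m creep '[[0.035,-0.01,0.005,0,0],[0.07,-0.01,0.005,0,0],[0.11,-0.015,0.005,0,0],[0.145,-0.015,0.005,0,0],[0.18,-0.015,0.005,0,0],[0.22,-0.01,0.005,0,0],[0.255,-0.005,0.005,0,0],[0.29,0.005,0.005,0,0]]';python3 st.py; python3 plan.py 666 1 0 3 3.5
```

```text
clock: 31.17
tool_pos: [0.5876, 0.0288, 0.1601]
orientation: [-179.4, 0.7, -129.4]
force: [4.7, 5.5, 24.0]
opening: 0.0282
meas [ 13.2 -68.2] r 69.4 phi -79.0 cmd [ 18.7 -64.5] Fr -1.3 Ft -7.1 Fz 24.0 z 0.1601 t 31.1667
[[0.035,0.005,0,0,0],[0.07,0.02,0,0,0],[0.105,0.03,0,0,0],[0.14,0.045,0,0,0],[0.17,0.06,0,0,0],[0.205,0.08,0,0,0],[0.235,0.1,0,0,0],[0.265,0.12,0,0,0]]
```

```bash
python3 -m creep '[[0.035,0.005,0,0,0],[0.07,0.02,0,0,0],[0.105,0.03,0,0,0],[0.14,0.045,0,0,0],[0.17,0.06,0,0,0],[0.205,0.08,0,0,0],[0.235,0.1,0,0,0],[0.265,0.12,0,0,0]]';python3 st.py; python3 plan.py 690 1 0 3 3.5
```

```text
clock: 31.83
tool_pos: [0.5622, 0.0154, 0.16]
orientation: [-179.4, 0.7, -129.4]
force: [5.1, 2.4, 24.3]
opening: 0.0286
meas [ 39.7 -57. ] r 69.5 phi -55.2 cmd [ 45.2 -52.5] Fr -0.9 Ft -5.6 Fz 24.3 z 0.1600 t 31.8333
[[0.03,0.025,0,0,0],[0.055,0.05,0,0,0],[0.08,0.075,0,0,0],[0.105,0.1,0,0,0],[0.13,0.13,0,0,0],[0.15,0.16,0,0,0],[0.17,0.19,0,0,0],[0.19,0.22,0,0,0]]
```

```bash
python3 -m creep '[[0.03,0.025,0,0,0],[0.055,0.05,0,0,0],[0.08,0.075,0,0,0],[0.105,0.1,0,0,0],[0.13,0.13,0,0,0],[0.15,0.16,0,0,0],[0.17,0.19,0,0,0],[0.19,0.22,0,0,0]]';python3 st.py; python3 plan.py 717 1 0 3 3.5
```

```text
clock: 32.5
tool_pos: [0.5329, 0.0136, 0.16]
orientation: [-179.3, 0.6, -129.4]
force: [6.4, -3.1, 26.0]
opening: 0.0285
meas [ 59.7 -35.6] r 69.5 phi -30.8 cmd [ 64.2 -30.5] Fr 2.1 Ft -6.8 Fz 26.0 z 0.1600 t 32.5
[[0.02,0.035,0,0,0],[0.035,0.075,0,0,0],[0.05,0.115,0,0,0],[0.065,0.155,0,0,0],[0.07,0.195,0,0,0],[0.08,0.235,0,0,0],[0.085,0.275,0,0,0],[0.09,0.315,0,0,0]]
```

```bash
python3 -m creep '[[0.02,0.035,0,0,0],[0.035,0.075,0,0,0],[0.05,0.115,0,0,0],[0.065,0.155,-0.005,0,0],[0.07,0.195,-0.005,0,0],[0.08,0.235,-0.005,0,0],[0.085,0.275,-0.005,0,0],[0.09,0.315,-0.005,0,0]]';python3 st.py
```

```text
clock: 33.17
tool_pos: [0.5016, 0.0263, 0.1599]
orientation: [-179.4, 0.4, -129.4]
force: [4.4, -6.2, 26.4]
opening: 0.0285
meas [69.8 -3.4] r 69.9 phi -2.8 cmd [73.2  1. ] Fr 2.3 Ft -7.3 Fz 26.4 z 0.1599 t 33.1667
```

```bash
python3 -m creep '[[0,-0.005,0,0,0],[0,-0.01,0,0,0],[0,-0.015,0,0,0],[-0.005,-0.015,-0.005,0,0],[-0.005,-0.015,-0.01,0,0],[-0.005,-0.015,-0.015,0,0],[-0.005,-0.015,-0.02,0,0],[-0.005,-0.015,-0.02,0,0]]';python3 st.py
```

```text
clock: 33.83
tool_pos: [0.5014, 0.0264, 0.1601]
orientation: [-179.6, 0.4, -129.4]
force: [0.7, -0.6, 18.2]
opening: 0.0284
meas [69.9 -3.1] r 70.0 phi -2.6 cmd [73.2  1. ] Fr 0.0 Ft -0.9 Fz 18.2 z 0.1601 t 33.8333
```

```bash
python3 -m creep '[[0,0,-0.005,0,0],[0,0,-0.01,0,0],[0,0,-0.015,0,0],[0,0,-0.02,0,0],[0,0,-0.025,0,0],[0,0,-0.025,0,0],[0,0,-0.025,0,0],[0,0,-0.025,0,0]]';python3 st.py
```

```text
clock: 34.5
tool_pos: [0.5001, 0.0263, 0.1606]
orientation: [-179.8, 0.2, -129.5]
force: [6.2, -0.2, 6.2]
opening: 0.0286
meas [70.8 -2.2] r 70.8 phi -1.8 cmd [73.2  1. ] Fr -3.6 Ft -5.0 Fz 6.2 z 0.1606 t 34.5
```

```bash
python3 -m creep '[[-0.005,-0.005,0,0,0],[-0.01,-0.01,0,0,0],[-0.01,-0.015,0,0,0],[-0.01,-0.015,-0.005,0,0],[-0.01,-0.015,-0.005,0,0],[-0.01,-0.015,-0.005,0,0],[-0.01,-0.015,-0.005,0,0],[-0.01,-0.015,-0.005,0,0]]';python3 st.py
```

```text
clock: 35.17
tool_pos: [0.5004, 0.0262, 0.1605]
orientation: [-179.9, 0.1, -129.5]
force: [-0.2, 2.6, 7.8]
opening: 0.0287
meas [70.7 -2.5] r 70.7 phi -2.0 cmd [73.2  1. ] Fr -1.9 Ft 1.7 Fz 7.8 z 0.1605 t 35.1667
```

Almost unloaded; open now, then lift.

```bash
python3 -m creep '[[0,0,-0.005,0,30],[0,0,-0.005,0,32],[0,0,-0.005,0,36],[0,0,-0.005,0,42],[0,0,-0.005,0,50],[0,0,-0.005,0,58],[0,0,-0.005,0,64],[0,0,-0.005,0,66]]';python3 st.py;python3 -m creep '[[0,0,0,0,66],[0,0,-0.04,0,66],[0,0,-0.12,0,66],[0,0,-0.24,0,66],[0,0,-0.36,0,66],[0,0,-0.5,0,66],[0,0,-0.64,0,66],[0,0,-0.78,0,66]]';python3 st.py
python3 - <<'E'
from h import *
s=save('side','s9.png');a=cv2.resize(s['img'][170:270,220:320],None,fx=6,fy=6,interpolation=cv2.INTER_CUBIC);cv2.imwrite('pics/s9z.png',a)
E
```

```text
clock: 35.83
tool_pos: [0.499, 0.0257, 0.1599]
orientation: [180.0, -0.0, -129.5]
force: [-0.4, 0.2, 0.1]
opening: 0.0625
meas [72.  -1.8] r 72.0 phi -1.4 cmd [73.2  1. ] Fr 0.1 Ft 0.5 Fz 0.1 z 0.1599 t 35.8333
clock: 36.5
tool_pos: [0.4991, 0.0257, 0.2396]
orientation: [-180.0, 0.0, -129.5]
force: [0.3, 1.1, 0.8]
opening: 0.0661
meas [71.8 -1.8] r 71.9 phi -1.5 cmd [73.2  1. ] Fr -1.1 Ft 0.5 Fz 0.8 z 0.2396 t 36.5
```

View pics/s9z.png

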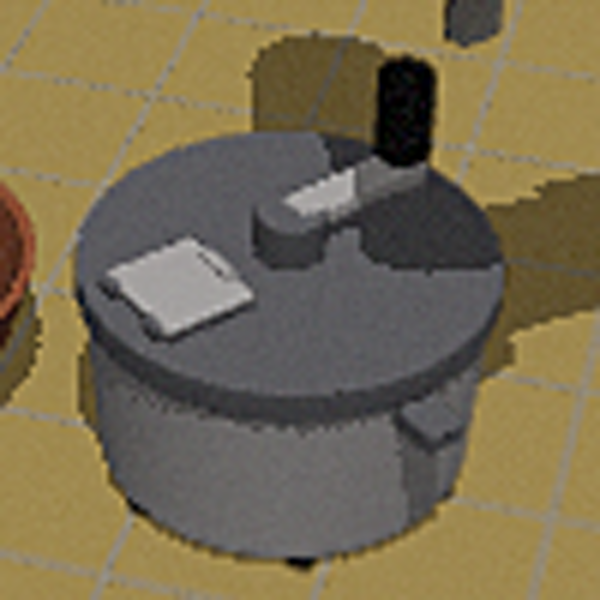

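```bash
python3 - <<'E'
from h import *
s=load('s9.png');c=np.array([.5434,.0823])
for X,Y in((406,66),):
    g=onz(s,(X+.5)/6-.5+220,(Y+.5)/6-.5+170,.201);e=g[:2]-c;print(g,np.linalg.norm(e),np.degrees(np.arctan2(e[1],e[0])))
def f(q,r): return cv2.cvtColor(load(q)['img'],cv2.COLOR_BGR2GRAY)[r[0]:r[1],r[2]:r[3]].astype(np.float32)
for r in [(222,268,230,310)]:
    for q in('s9.png',):
        print(cv2.phaseCorrelate(f('side1.png',r),f(q,r),cv2.createHanningWindow((r[3]-r[2],r[1]-r[0]),cv2.CV_32F)))
E
python3 -m creep '[[0,0,-0.1,0,66],[0,0,-0.2,0,66],[0,0,-0.3,0,66],[0,0,-0.4,0,66],[0,0,-0.5,0,66],[0,0,-0.5,0,66],[0,0,-0.5,0,66],[0,0,-0.5,0,66]]'
```

```text
[0.50185196 0.02511274 0.201     ] 0.07068679493950306 -125.99938429960154
((0.25718660568594487, -0.3457880609552859), 0.9132588818669319)
clock: 37.22
tool_pos: [0.4988, 0.0257, 0.2876]
orientation: [180.0, -0.0, -129.5]
force: [-1.2, -0.1, -0.3]
opening: 0.0659
```

```bash
python3 -c "
from plant import workorder; print(workorder.close_job())"
```

```text
the job is handed in; nothing more can be done
None
```

I pushed the flap shut, gave the crank two full clockwise turns without letting go, released the grip, and handed the job in at about 37 s. No verdict was reported.

- **Flap:** I pressed it with the closed fingers until they stood at 132 mm, its shut height, and the pictures show it lying flat.
- **Crank:** I turned it at about 36°/s in one grasp, taking about 20 s. The arm's own readings give about 723°. The side picture afterwards shows the grip about 2° beyond its starting angle, so slightly more than two full turns.
- **Bearing down:** The readings taken every 0.67 s showed 19 to 30 N (about 2 to 3 kg), below the 4 kg limit. I took the sideways force off before the weight, then opened the fingers and lifted clear.
- **Last checks:** The fingers are open and the tool is clear of everything at a height of 288 mm. The tub matches its first picture to within about 0.4 pixel, roughly 1 mm.

**Doubts:**
- In the first quarter turn the tool met about 10 N of sideways force, pulling outward. I shifted the path to remove it, and the tub showed no movement then.
- My record of the commanded position drifted several millimetres from the measured one, so I steered by the measured position and force.
- I did not take a last top view, nor check the bowl, spatula, canister and mixer separately. My path kept well clear of them.

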